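# Tip the returned fob into the hopper tray and ease the lid shut

## Task

Press the red lever of the blue key-return hopper all the way down, so that the linked steel lid tips fully up and the white fob lying on it slides off into the clear tray behind. Then keep the finger on the lever and let it rise slowly, taking a few seconds, so that the lid comes fully shut without falling or slamming, and move clear. Work only by pushing on the lever: do not touch the fob or the lid, and leave the copper key, the grey card sleeve and the stone where they lie.

Things in the scene. Friction and masses are not known exactly. Their poses are not given: they have to be found in the camera images.
- hopper: Fixed blue hopper, housing 140 mm (x) by 130 mm (y), 100 mm high. Origin: centre of the housing's underside, on the shelf. +x points from the lever side to the tray side, roughly away from the robot (within 0.45 rad); z up. The lever sticks out of the -x side; behind the +x wall is an open catch tray, 120 mm long (70 to 190 mm along +x), 130 mm wide, clear walls 70 mm high.
- lid: Steel lid, 144 (x) by 132 mm (y), 4 mm plate with 10 mm lips at the near edge and sides, 0.25 kg. Origin: on the hinge line at its far (+x) edge, under the plate, 100 mm above the shelf; the plate runs to -x. Level when shut (z upright); the near edge swings up and away, up to 1.15 rad. Lid angle = 2.5 x lever angle. It falls shut fast if the lever is let go.
- lever (a joint): Angle of the red lever: 0 up (lid shut), 0.46 rad fully down on a hard stop (lid fully up). Pressing takes roughly 2 to 5 N at the pad throughout; it comes back up by itself with the lid's weight.
- lever_pad (a point): Centre of the top face of the lever's red pad, 40 mm (hopper x) by 54 mm (hopper y), level when up, 86 mm above the shelf; pressing moves it down about 47 mm along an arc. The lever's pivot lies 105 mm along the hopper's +x from it and 8 mm lower (lever up). The pad's centre is 95 mm in front of the housing, free from above.
- fob_center (a point): Centre of the white resin key fob, about 49 x 28 x 8 mm, 25 g, lying flat on the lid at the start. It slides easily enough to leave the lid before the lid is fully up.
- key: Copper flat key, about 65 x 26 mm, 4 mm thick, lying on the shelf near the hopper; origin at its underside, between bow and blade. Bystander.
- sleeve: Grey plastic keycard sleeve, 86 x 54 x 5 mm, lying flat on the shelf near the hopper; origin at the centre of its underside. Bystander.
- stone: Smooth grey river stone weight, 66 mm across, 29 mm high, on the shelf near the hopper; origin at the centre of its underside. Bystander.
Things that resemble listed ones, but are neither listed nor needed, are in the scene too. What is meant by the part that bears fob_center is not yellow, and is the smaller of those in its own colour.

How it is judged:
By the outcome, as a careful person would: the job done as asked, in the order asked, and still so for the second after the job is handed in, with the robot touching nothing.
It also fails if it takes over 48 s, if anything falls off the work surface, if the arm or the gripper's body presses on something with over 40 N, if the wrist force passes 120 N, or if a joint passes its speed limit or range.

## Robot

A 6-joint arm with a two-finger parallel gripper is mounted at the origin on the work surface. World frame = base frame: x ahead of the robot, y to its left, z up, the work surface at z = 0. Lengths are in mm, angles in rad, forces in N, time in s.
With the tool pointing down it reaches from about 275 to 750 mm from the base axis. Payload 10.2 kg.
Tool frame: the origin (TCP) lies between the finger pads; the fingertips stand 11 mm ahead of it and the grasp point (between the pads) lies 8 mm behind it (ctrl.nose_length is the distance from the TCP to the fingertips, in mm); x points along the fingers, y is the direction in which the jaws open and shut, and the axes are right-handed (so a half turn about x gives the same grasp; the last joint's range is limited). The gripper opens to 85 mm and grips with 20 to 120 N. Pads are 22 mm wide; open, the fingers measure 114 mm over their backs; the gripper's body (76 mm by 85 mm) begins 54 mm behind the grasp point. The pads swing forward as they close: fully open they stand 13 mm farther back than shut.
Start: joints at [1.015, 0.313, 1.498, -0, 1.331, -0.223], TCP at [171.525, 496.196, 242.294] pointing down, gripper open.
Joint ranges: [-2.94, 2.94], [-0.97, 2.17], [0.19, 2.56], [-1.23, 4.37], [0.02, 3.11], [-2.88, 2.88]. Speed limits (rad/s): [2.39, 2.39, 3.01, 3.14, 3.14, 3.14].

## Interface

Orientations are given as a unit quaternion [w, x, y, z].
In Python, from rig import ctrl, capture, ticket gives the robot as it stands.
- The arm moves only by the tool step_arm, never from a script. Its argument "commands" is a list of rows, each a list of 2 entries, a list of its own where there are three numbers: the shift along the world's x, y, z normalised to -1 to 1, where 1 is 0.04 m, then the turn about the world's z normalised to -1 to 1, where 1 is 180 degrees. A call has 1 to 5 rows; each row shifts and turns the commanded pose from where the row before left it; what a row does not reach is not made up. A row lasts 1/10 s, in which the tool goes at most 50 mm and 8.59 degrees, less where a joint would pass 70% of its speed; a pose out of reach is approached as far as the arm can. A call with a number of a shift or a turn outside -1 to 1 is refused whole. A call with a gripper value outside its range is refused whole. "gripper" is the closure, from -1 (fully open) to 1 (shut), so that 0 is half open, set as the call begins (left out, the last holds). The fingers move at their own pace and stop on an object; "force" is the grip in N (left out, the last holds). Time passes only in rows, so rows that do not move let the fingers close. It gives the time, the measured TCP pose, the force and the opening at its end, in the units of the state.
- ctrl.sense(): the state, without advancing time (a new reading comes with each control period).
- capture(name): name is "side" or "top"; returns a dict with "image" (384x512x3 uint8, blue, green, red), "fov_y" (degrees; the focal length in pixels is half the picture's height over the tangent of half this angle, whatever the lens; pixels are square), "cx", "cy" (the principal point, pixels), "k1" (the pictures are not rectified: a ray, as slopes to the right and down, at radius r is drawn at 1 + k1 r^2 times it, then the intrinsics apply), "origin" and "orientation" of the camera in the world. Camera axes: x right, y down, z forward; pixel columns grow to the right and rows downward; lengths in mm; the calibration is good to about 2 mm. A picture is of the moment at which its call begins. There is no depth.
- ticket.finish_job(): hands the job in, once; it reports no verdict.
The state is a dict: "time_s": time; "joints": joint angles; "dq": joint speeds; "tau": joint torques, N m; "eef_pos": TCP position; "ee_rot": TCP orientation; "force": force on the tool from outside, world axes, zero at the start; "wrist_torque": the same for the moment, N m; "grip_width": opening from 0.0 (shut) to 1.0 (fully open).
Only numpy, scipy, OpenCV 4.12 (cv2) and the standard library are available. Lean on these libraries where they do the work, as an engineer would, in place of code of your own. Each camera call takes 0.05 s, during which the arm holds its last target.

## Working session

There is one attempt and no reset: what is moved stays moved. The work goes in short steps, Python scripts to look and compute and a tool call to move; the robot and the scene stay as the last step left them, time stands still between calls to the robot, and variables do not carry over. Pictures are saved under pics/ and viewed, and the job is handed in when it is done.

Besides the shell and the picture viewer there is one more tool, called after "Request:" as name(argument=value, ...), one argument or row to a line, values as JSON. step_arm: Moves the arm, as the interface text tells. Its arguments: {"type":"object","properties":{"commands":{"type":"array","items":{"type":"array"}},"gripper":{"type":"number"},"force":{"type":"number"}},"required":["commands"]}

```bash
mkdir -p pics; ls
cat > h.py <<'E'
import numpy as np, cv2, pickle
from scipy.spatial.transform import Rotation as R
from rig import ctrl, capture, ticket
def snap(n,tag):
    c=capture(n); cv2.imwrite(f'pics/{tag}.png',c['image']); pickle.dump(c,open(f'pics/{tag}.pkl','wb')); return c
def K(c):
    h=c['image'].shape[0]; f=h/2/np.tan(np.radians(c['fov_y'])/2)
    return np.array([[f,0,c['cx']],[0,f,c['cy']],[0,0,1.]])
def rot(c):
    q=c['orientation']; return R.from_quat([q[1],q[2],q[3],q[0]]).as_matrix()
def D(c): return np.array([c['k1'],0,0,0,0.])
def onz(c,px,z):
    u=cv2.undistortPoints(np.array(px,float).reshape(-1,1,2),K(c),D(c)).reshape(-1,2)
    d=np.c_[u,np.ones(len(u))]@rot(c).T; o=np.array(c['origin'])
    return o+d*((z-o[2])/d[:,2])[:,None]
def proj(c,P):
    P=np.array(P,float).reshape(-1,3); r=rot(c).T; t=-r@np.array(c['origin'])
    return cv2.projectPoints(P,cv2.Rodrigues(r)[0],t,K(c),D(c))[0].reshape(-1,2)
E
python3 - <<'E'
from h import *
for n in('side','top'):
    c=snap(n,n+'0'); print({k:v for k,v in c.items() if k!='image'})
print(ctrl.sense())
E
```

```text
pics
{'fov_y': 50.53142927830616, 'cx': 253.73523746878806, 'cy': 190.37519384527354, 'k1': -0.06944423220674414, 'origin': array([ 480.08328967, -565.19319133,  537.35583533]), 'orientation': array([-0.47651938,  0.8725293 , -0.08831496,  0.06182525])}
{'fov_y': 47.43028088960311, 'cx': 254.20974849868114, 'cy': 195.11897764729886, 'k1': -0.1509427526441497, 'origin': array([ 493.09186034,   57.5130619 , 1030.67839879]), 'orientation': array([-0.05367717,  0.70931412, -0.70077986,  0.05385003])}
{'time_s': 0.1, 'joints': array([ 1.01461190e+00,  3.13344056e-01,  1.49834987e+00,  3.02086017e-05,
        1.33098028e+00, -2.23424760e-01]), 'dq': array([-0.00055308, -0.00287814, -0.00195328, -0.00036749,  0.00188997,
        0.00090056]), 'tau': array([ 2.07828940e-03, -4.12902832e+01, -2.60140157e+01, -1.52420639e-04,
        3.07759343e-03, -4.30683269e-05]), 'eef_pos': array([171.39631555, 496.01308925, 241.82210583]), 'ee_rot': array([ 0.69718676,  0.116759  ,  0.69749657, -0.11745851]), 'force': array([-0.32975282,  0.02430959,  1.02295574]), 'wrist_torque': array([-0.02501765,  0.0517691 , -0.00976993]), 'grip_width': 0.9984221252969208}
```

View pics/side0.png

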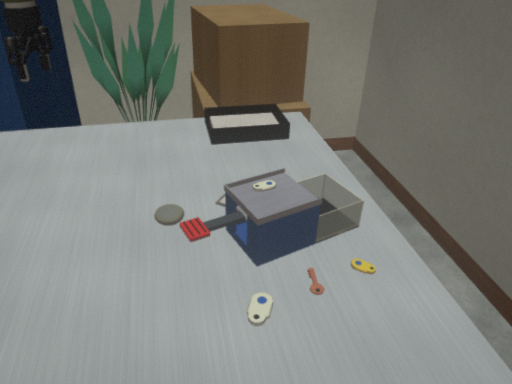

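View pics/top0.png

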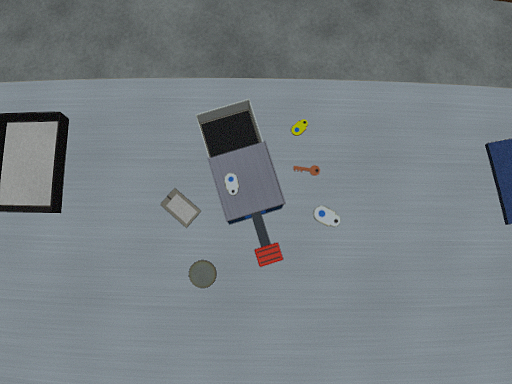

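Top view: the hopper's red pad is at (268,255) with the lid above it. Three fobs are visible: white on the lid (232,184), larger white on the shelf (327,216) and yellow (300,128). The smaller white one on the lid fits the description. I'll confirm that in a crop and measure.

Run:
```python
from h import *
L=lambda t:pickle.load(open(f'pics/{t}.pkl','rb'))
t=L('top0');s=L('side0')
for n,c in(('top',t),('side',s)):
    im=c['image'].astype(int); m=((im[...,2]>110)&(im[...,1]<60)&(im[...,0]<60)).astype(np.uint8)
    m=cv2.morphologyEx(m,cv2.MORPH_CLOSE,np.ones((5,5)))
    k,l,st,ce=cv2.connectedComponentsWithStats(m); i=1+np.argmax(st[1:,4])
    cn=cv2.findContours((l==i).astype(np.uint8),0,2)[0][0]
    r=cv2.minAreaRect(cn); print(n,st[i],ce[i],r, onz(c,[ce[i]],86))
    P=onz(c,cv2.boxPoints(r),86); print(P.round(1), np.linalg.norm(P-np.roll(P,1,0),axis=1))
# lid corners top
print('lid',onz(t,[(208,157),(266,142),(284,204),(229,222)],104).round(1))
print('fobs',onz(t,[(232,184)],108),onz(t,[(327,216)],8))
# yaw from fit
a=cv2.resize(t['image'][90:290,150:350],(600,600),interpolation=2)
cv2.imwrite('pics/crop.png',a)
```

```text
top [255 243  28  24 439] [268.18451025 254.11161731] ((268.1999816894531, 254.10000610351562), (18.024980545043945, 24.349536895751953), 71.56504821777344) [[510.14992996  26.59350217  86.        ]]
[[519.9  57.6  86. ]
 [537.    8.   86. ]
 [500.4  -4.5  86. ]
 [483.5  45.   86. ]] [38.54503511 52.46873172 38.64165717 52.25037395]
side [197 221   2   1   2] [197.5 221. ] ((197.5, 221.0), (1.0, 0.0), 180.0) [[517.10179246  39.18076371  86.        ]]
[[518.   39.   86. ]
 [518.   39.   86. ]
 [516.2  39.3  86. ]
 [516.2  39.3  86. ]] [1.83294744 0.         1.83294744 0.        ]
lid [[718.1 159.9 104. ]
 [753.3  33.7 104. ]
 [616.8  -5.8 104. ]
 [576.7 111.1 104. ]]
fobs [[658.17609333 106.06881817 108.        ]] [[ 602.18860519 -114.24521889    8.        ]]
```

View pics/crop.png

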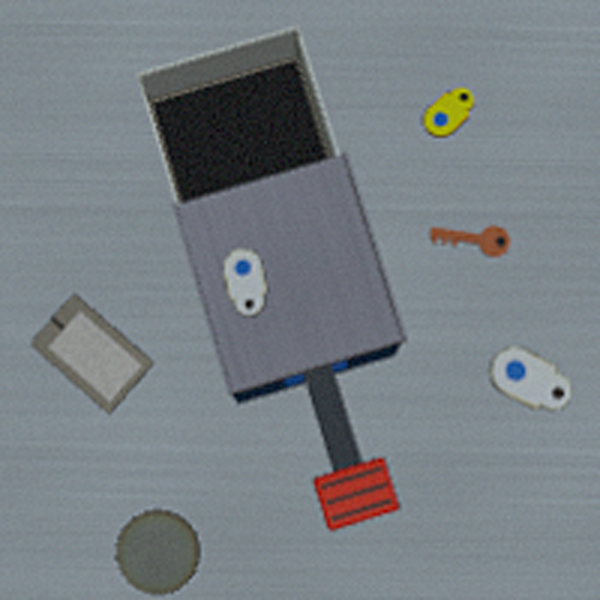

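Crop confirms it: the smaller white fob lies on the lid. The larger white and the yellow ones are on the shelf. Pad is about (510,27), measuring 38.6x52.4 mm against 40x54. Pad to lid centre is 163 mm, as expected. Hopper yaw is about 0.30 rad. Now the tool yaw, then closing the gripper and approaching.

```bash
cat > st.py <<'E'
from h import *
s=ctrl.sense(); q=s['ee_rot']; M=R.from_quat([q[1],q[2],q[3],q[0]]).as_matrix()
print(round(s['time_s'],2),s['eef_pos'].round(1),s['force'].round(2),'yaxis',M[:,1].round(3),'yaw_y',np.degrees(np.arctan2(M[1,1],M[0,1])).round(1),'zaxis',M[:,2].round(2),'grip',s['grip_width'],ctrl.nose_length, s['joints'].round(2))
E
python3 st.py
```

```text
0.1 [171.4 496.  241.8] [-0.33  0.02  1.02] yaxis [ 0.327  0.945 -0.001] yaw_y 70.9 zaxis [ 0.95 -0.33 -0.  ] grip 0.9984221252969208 11.0 [ 1.01  0.31  1.5   0.    1.33 -0.22]
```

Request:
step_arm(
  commands=[
    [[0.7,-0.98,0],0],
    [[0.7,-0.98,0],0],
    [[0.7,-0.98,0],0],
    [[0.7,-0.98,0],0],
    [[0.7,-0.98,0],0],
  ],
  gripper=1,
)

```text
time_s: 0.6
eef_pos: [312.1, 298.5, 242.2]
ee_rot: [0.697, 0.117, 0.697, -0.117]
force: [0.4, 0.4, -0.2]
grip_width: 0.144
```

Request:
step_arm(
  commands=[
    [[0.7,-0.98,0],0.04],
    [[0.7,-0.98,0],0.04],
    [[0.7,-0.98,0],0.04],
    [[0.7,-0.98,0],0.04],
    [[0.7,-0.98,0],0.04],
  ],
)

```text
time_s: 1.1
eef_pos: [445.9, 112.3, 242.2]
ee_rot: [0.701, -0.095, 0.701, 0.095]
force: [-0.2, 1.5, 0.1]
grip_width: 0.002
```

```bash
python3 st.py
```

```text
1.1 [445.9 112.3 242.2] [-0.15  1.5   0.15] yaxis [-0.267  0.964  0.   ] yaw_y 105.5 zaxis [ 0.96  0.27 -0.  ] grip 0.0015962860447562362 11.0 [-0.01  0.17  1.68  0.    1.29 -1.85]
```

Request:
step_arm(
  commands=[
    [[0.6,-0.8,0],0.01],
    [[0.6,-0.8,0],0],
    [[0.33,-0.57,-0.6],0],
    [[0,0,-1],0],
    [[0,0,-0.9],0],
  ],
)

```text
time_s: 1.6
eef_pos: [506.3, 26.5, 140.5]
ee_rot: [0.699, -0.104, 0.7, 0.104]
force: [0.9, -0.7, -0.7]
grip_width: 0.0
```

```bash
python3 st.py
python3 - <<'E'
from h import *
snap('side','side1')
c=snap('top','top1')
c=pickle.load(open('pics/side1.pkl','rb'))
cv2.imwrite('pics/side1c.png',cv2.resize(c['image'][120:290,130:370],(800,567)))
E
```

```text
1.6 [506.3  26.5 140.5] [ 0.87 -0.73 -0.7 ] yaxis [-0.291  0.957  0.   ] yaw_y 106.9 zaxis [ 0.96  0.29 -0.  ] grip 0.00012155611250870418 11.0 [-0.18  0.38  1.69  0.    1.07 -2.04]
```

View pics/side1c.png

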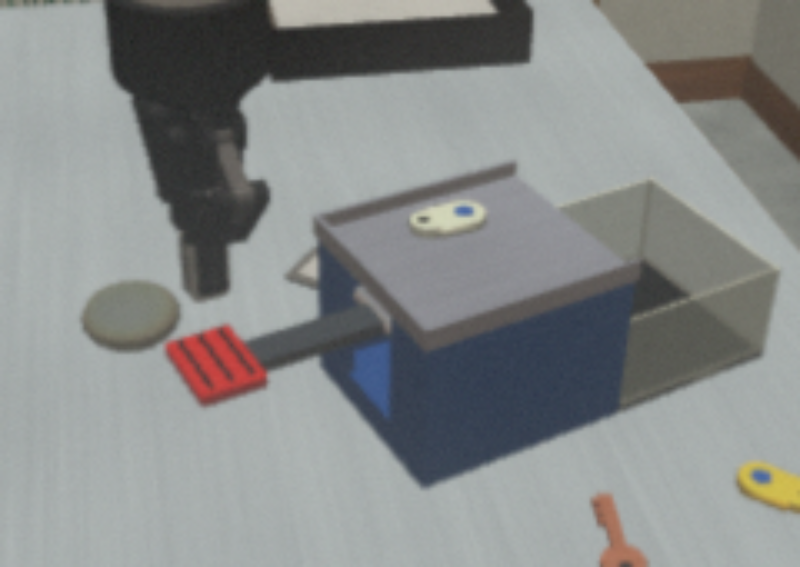

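The shut fingertips hang about 43 mm above the pad and clear of the lid. Descending to just above it.

Request:
step_arm(
  commands=[
    [[0,0,-0.3],0],
    [[0,0,-0.3],0],
    [[0,0,-0.2],0],
    [[0,0,-0.1],0],
    [[0,0,0],0],
  ],
)

```text
time_s: 2.2
eef_pos: [506.4, 27.3, 106.2]
ee_rot: [0.699, -0.104, 0.699, 0.105]
force: [0.5, -0.9, -0.7]
grip_width: -0.001
```

Request:
step_arm(
  commands=[
    [[0,0,-0.07],0],
    [[0,0,-0.07],0],
    [[0,0,-0.07],0],
    [[0,0,-0.07],0],
    [[0,0,0],0],
  ],
)

```text
time_s: 2.7
eef_pos: [506.5, 27.2, 95.1]
ee_rot: [0.699, -0.104, 0.699, 0.104]
force: [-2.1, 0.1, 3.7]
grip_width: -0.002
```

Request:
step_arm(
  commands=[
    [[0,0,-0.04],0],
    [[0,0,-0.04],0],
    [[0,0,-0.04],0],
    [[0,0,-0.04],0],
    [[0,0,-0.04],0],
  ],
)

```text
time_s: 3.2
eef_pos: [506.4, 27.2, 87.4]
ee_rot: [0.699, -0.105, 0.699, 0.104]
force: [-2.6, -1.2, 5.1]
grip_width: 0.001
```

Request:
step_arm(
  commands=[
    [[0.01,0.003,-0.04],0],
    [[0.01,0.003,-0.04],0],
    [[0.01,0.003,-0.04],0],
    [[0.01,0.003,-0.04],0],
    [[0.01,0.003,-0.04],0],
  ],
)

```text
time_s: 3.7
eef_pos: [508.3, 27.8, 79.0]
ee_rot: [0.699, -0.104, 0.7, 0.104]
force: [-4.5, -1.2, 4.2]
grip_width: -0.001
```

```bash
python3 st.py
python3 - <<'E'
from h import *
c=snap('side','side2')
cv2.imwrite('pics/side2c.png',cv2.resize(c['image'][120:290,130:370],(800,567)))
E
```

```text
3.7 [508.3  27.8  79. ] [-4.47 -1.24  4.2 ] yaxis [-0.292  0.956  0.   ] yaw_y 107.0 zaxis [ 0.96  0.29 -0.  ] grip -0.0005926184001021487 11.0 [-0.18  0.47  1.74 -0.    0.93 -2.04]
```

View pics/side2c.png

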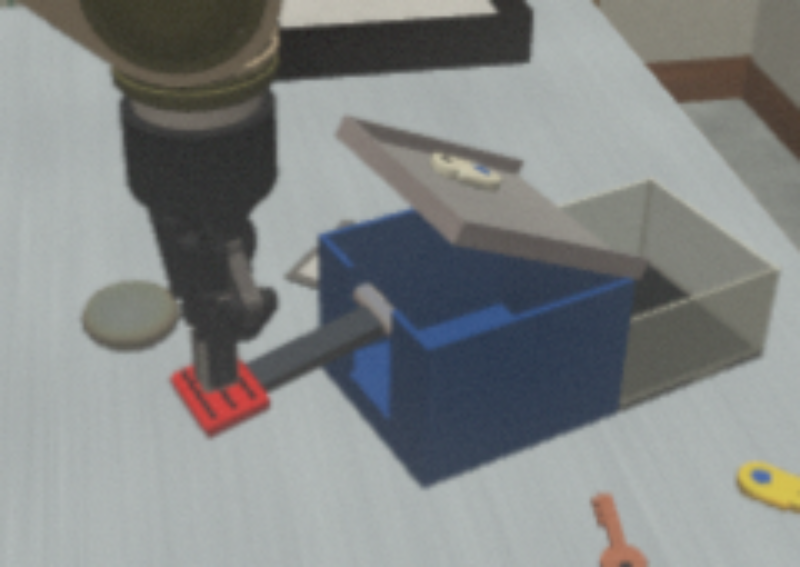

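The finger sits squarely on the pad and the lid is about 25° up with the fob still on it. Continuing.

Request:
step_arm(
  commands=[
    [[0.01,0.003,-0.04],0],
    [[0.01,0.003,-0.04],0],
    [[0.01,0.003,-0.04],0],
    [[0.01,0.003,-0.04],0],
    [[0.01,0.003,-0.04],0],
  ],
)

```text
time_s: 4.25
eef_pos: [510.4, 28.5, 70.9]
ee_rot: [0.699, -0.104, 0.699, 0.104]
force: [-4.2, -0.9, 3.5]
grip_width: -0.0
```

Request:
step_arm(
  commands=[
    [[0.01,0.003,-0.04],0],
    [[0.01,0.003,-0.04],0],
    [[0.01,0.003,-0.04],0],
    [[0.01,0.003,-0.04],0],
    [[0.01,0.003,-0.04],0],
  ],
)

```text
time_s: 4.75
eef_pos: [512.4, 29.1, 62.9]
ee_rot: [0.699, -0.104, 0.699, 0.104]
force: [-4.0, -1.2, 2.4]
grip_width: -0.0
```

Request:
step_arm(
  commands=[
    [[0.01,0.003,-0.03],0],
    [[0.01,0.003,-0.03],0],
    [[0,0,-0.03],0],
    [[0,0,-0.03],0],
    [[0,0,0],0],
  ],
)

```text
time_s: 5.25
eef_pos: [513.7, 29.4, 58.4]
ee_rot: [0.7, -0.104, 0.699, 0.104]
force: [-0.5, 0.7, 2.2]
grip_width: 0.001
```

```bash
python3 st.py
python3 - <<'E'
from h import *
c=snap('side','side3')
cv2.imwrite('pics/side3c.png',cv2.resize(c['image'][120:290,130:370],(800,567)))
E
```

```text
5.25 [513.7  29.4  58.4] [-0.48  0.69  2.16] yaxis [-0.292  0.956 -0.   ] yaw_y 107.0 zaxis [0.96 0.29 0.  ] grip 0.0006594130618043719 11.0 [-0.17  0.52  1.74  0.    0.89 -2.04]
```

View pics/side3c.png

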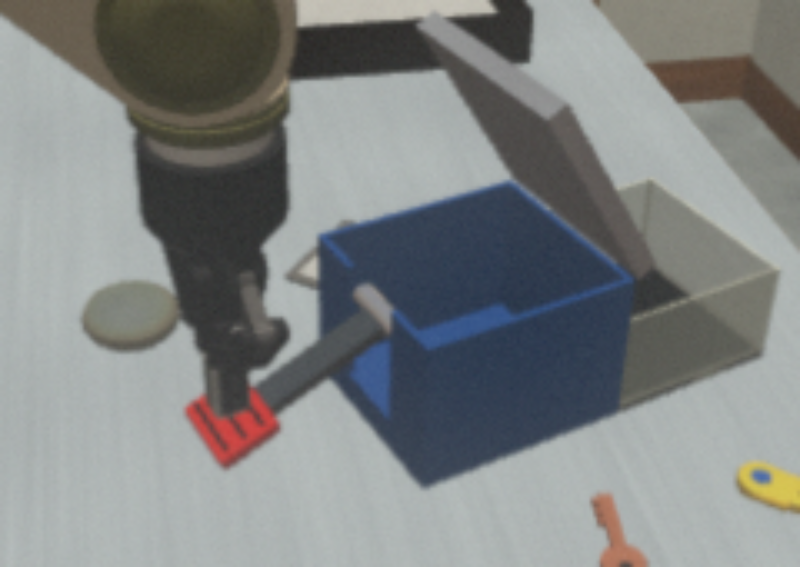

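Lid about 57° up, with no sign of the stop yet. Pressing on until the stop shows in the force.

Request:
step_arm(
  commands=[
    [[0,0,-0.03],0],
    [[0,0,-0.03],0],
    [[0,0,-0.03],0],
    [[0,0,0],0],
  ],
)

```text
time_s: 5.7
eef_pos: [513.3, 29.1, 54.6]
ee_rot: [0.699, -0.105, 0.699, 0.104]
force: [1.4, 0.2, 2.9]
grip_width: -0.001
```

Request:
step_arm(
  commands=[
    [[0,0,-0.025],0],
    [[0,0,-0.025],0],
    [[0,0,0],0],
  ],
)

```text
time_s: 6.0
eef_pos: [513.1, 29.2, 52.5]
ee_rot: [0.699, -0.104, 0.699, 0.104]
force: [0.4, 0.1, 3.5]
grip_width: -0.004
```

Request:
step_arm(
  commands=[
    [[0,0,-0.025],0],
    [[0,0,0],0],
  ],
)

```text
time_s: 6.2
eef_pos: [513.3, 29.2, 52.1]
ee_rot: [0.699, -0.105, 0.699, 0.104]
force: [-1.2, -0.3, 7.9]
grip_width: 0.001
```

Request:
step_arm(
  commands=[
    [[0,0,-0.025],0],
    [[0,0,0],0],
  ],
)

```text
time_s: 6.4
eef_pos: [513.5, 29.2, 51.8]
ee_rot: [0.7, -0.105, 0.699, 0.104]
force: [-4.6, -0.6, 14.8]
grip_width: 0.001
```

```bash
python3 st.py
python3 - <<'E'
from h import *
c=snap('side','side4')
cv2.imwrite('pics/side4c.png',cv2.resize(c['image'][100:290,130:370],(750,594)))
c=snap('top','top4')
cv2.imwrite('pics/top4c.png',cv2.resize(c['image'][90:290,150:350],(600,600)))
E
```

```text
6.4 [513.5  29.2  51.8] [-4.58 -0.6  14.8 ] yaxis [-0.292  0.956 -0.   ] yaw_y 107.0 zaxis [0.96 0.29 0.  ] grip 0.0005929458491070429 11.0 [-0.17  0.53  1.74 -0.    0.87 -2.04]
```

View pics/side4c.png

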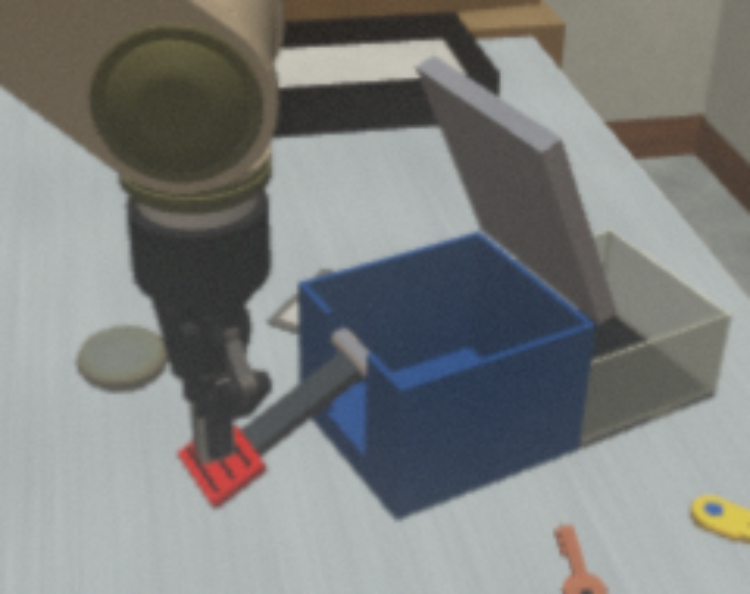

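View pics/top4c.png

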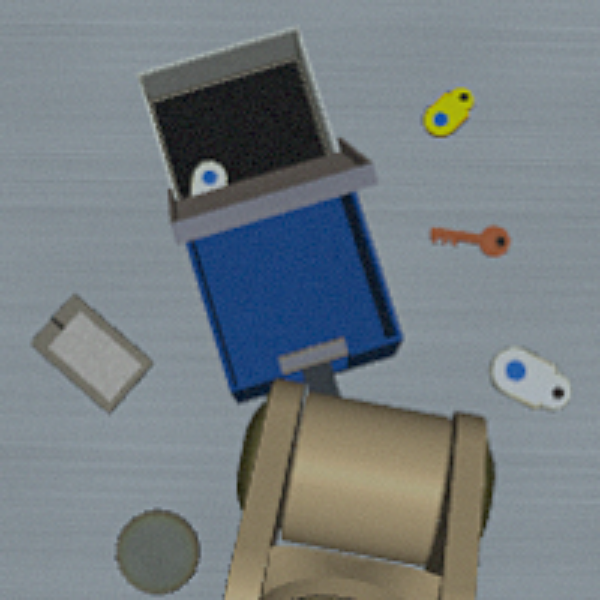

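The force rose to 15 N at 52 mm, so that is the stop, and the lid is about 66° up. The white fob shows beyond the lid at crop (208,180), in the tray. Checking that position before closing.

Run:
```python
from h import *
c=snap('top','top5')
im=c['image']; cv2.imwrite('pics/top5c.png',cv2.resize(im[110:180,185:285],(800,560),interpolation=2))
h=np.array([np.cos(.3),np.sin(.3)]);n=np.array([-h[1],h[0]]);O=np.array([510.1,26.6])+165*h
for z in(4,8,30,60,100):
    p=onz(c,[(219.5,147.5)],z)[0,:2]-O; print(z,(p@h).round(1),(p@n).round(1))
def W(x,y,z): return [*(O+x*h+y*n),z]
print(proj(c,[W(72,65,2),W(72,-65,2),W(188,65,2),W(188,-65,2),W(70,65,100),W(70,-65,100)]).round(1))
print(ctrl.sense()['force'])
```

```text
4 114.4 36.2
8 113.3 36.2
30 107.1 36.1
60 98.7 36.1
100 87.6 36.0
[[212.8 167.4]
 [264.5 152.4]
 [200.3 123.2]
 [251.  108.8]
 [208.9 158.6]
 [265.9 142.3]]
[-3.71982965  0.44730507 16.28327837]
```

View pics/top5c.png

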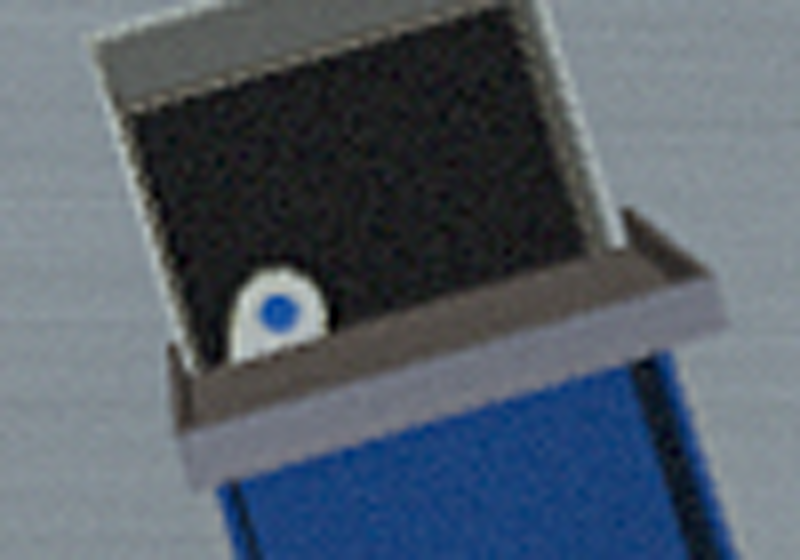

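The fob lies in the tray; the hinge edge hides only its near end. Now letting the lever rise slowly.

Request:
step_arm(
  commands=[
    [[0,0,0.02],0],
    [[0,0,0.025],0],
    [[0,0,0.025],0],
    [[0,0,0.025],0],
    [[0,0,0.025],0],
  ],
)

```text
time_s: 7.05
eef_pos: [512.7, 29.3, 55.2]
ee_rot: [0.699, -0.104, 0.7, 0.105]
force: [-2.4, -1.8, 2.9]
grip_width: 0.002
```

Request:
step_arm(
  commands=[
    [[0,0,0.025],0],
    [[0,0,0.025],0],
    [[0,0,0.025],0],
    [[-0.01,-0.003,0.025],0],
    [[-0.01,-0.003,0.025],0],
  ],
)

```text
time_s: 7.55
eef_pos: [512.4, 29.1, 60.6]
ee_rot: [0.699, -0.104, 0.699, 0.104]
force: [-2.6, -0.6, 2.2]
grip_width: 0.002
```

Request:
step_arm(
  commands=[
    [[-0.006,-0.002,0.025],0],
    [[-0.006,-0.002,0.025],0],
    [[-0.006,-0.002,0.025],0],
    [[-0.006,-0.002,0.025],0],
    [[-0.006,-0.002,0.025],0],
  ],
)

```text
time_s: 8.05
eef_pos: [511.2, 28.7, 65.6]
ee_rot: [0.699, -0.104, 0.699, 0.104]
force: [-4.2, 0.3, 2.8]
grip_width: 0.002
```

Request:
step_arm(
  commands=[
    [[-0.006,-0.002,0.025],0],
    [[-0.006,-0.002,0.025],0],
    [[-0.006,-0.002,0.025],0],
    [[-0.006,-0.002,0.025],0],
    [[-0.006,-0.002,0.025],0],
  ],
)

```text
time_s: 8.55
eef_pos: [510.1, 28.3, 70.6]
ee_rot: [0.699, -0.104, 0.699, 0.104]
force: [-3.0, 0.2, 2.1]
grip_width: 0.001
```

Request:
step_arm(
  commands=[
    [[-0.006,-0.002,0.025],0],
    [[-0.006,-0.002,0.025],0],
    [[-0.006,-0.002,0.025],0],
    [[-0.006,-0.002,0.025],0],
    [[-0.006,-0.002,0.025],0],
  ],
)

```text
time_s: 9.05
eef_pos: [509.1, 27.9, 75.8]
ee_rot: [0.7, -0.104, 0.699, 0.104]
force: [-0.5, 2.8, 4.9]
grip_width: 0.002
```

```bash
python3 st.py
python3 - <<'E'
from h import *
c=snap('side','side6')
cv2.imwrite('pics/side6c.png',cv2.resize(c['image'][100:290,130:370],(750,594)))
E
```

```text
9.05 [509.1  27.9  75.8] [-0.46  2.76  4.86] yaxis [-0.292  0.956 -0.   ] yaw_y 107.0 zaxis [0.96 0.29 0.  ] grip 0.0023091190833246255 11.0 [-0.18  0.48  1.74  0.    0.92 -2.04]
```

View pics/side6c.png

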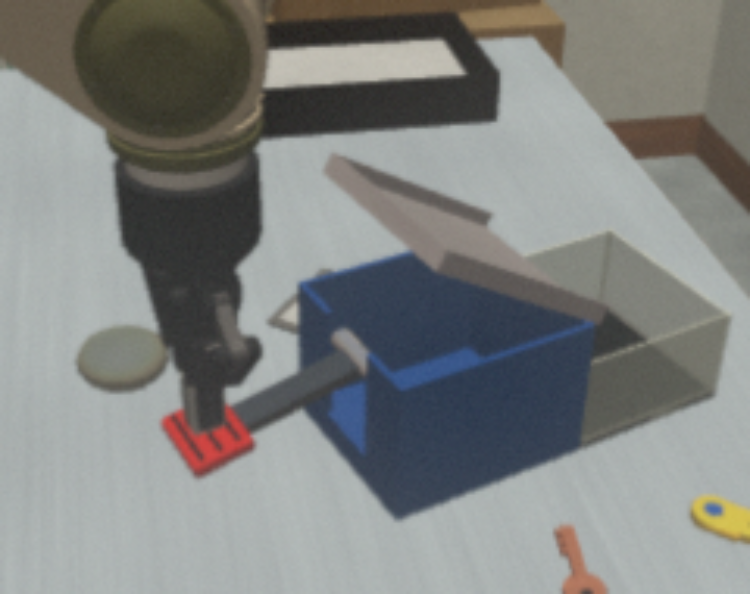

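The finger is still on the pad and the lid, about 28° up, carries no fob. Continuing, slower towards the end.

Request:
step_arm(
  commands=[
    [[-0.004,-0.001,0.025],0],
    [[-0.004,-0.001,0.025],0],
    [[-0.004,-0.001,0.025],0],
    [[-0.004,-0.001,0.025],0],
    [[-0.004,-0.001,0.025],0],
  ],
)

```text
time_s: 9.6
eef_pos: [508.4, 27.5, 80.7]
ee_rot: [0.7, -0.105, 0.699, 0.104]
force: [2.1, 1.2, 4.2]
grip_width: 0.004
```

Request:
step_arm(
  commands=[
    [[0,0,0.02],0],
    [[0,0,0.02],0],
    [[0,0,0.02],0],
    [[0,0,0.02],0],
    [[0,0,0.02],0],
  ],
)

```text
time_s: 10.1
eef_pos: [508.1, 27.5, 84.6]
ee_rot: [0.699, -0.105, 0.699, 0.104]
force: [1.1, 0.7, 3.6]
grip_width: 0.002
```

Request:
step_arm(
  commands=[
    [[0,0,0.015],0],
    [[0,0,0.015],0],
    [[0,0,0.015],0],
    [[0,0,0.015],0],
    [[0,0,0.015],0],
  ],
)

```text
time_s: 10.6
eef_pos: [508.0, 27.5, 87.6]
ee_rot: [0.699, -0.105, 0.699, 0.104]
force: [0.6, -0.1, 4.4]
grip_width: -0.001
```

Request:
step_arm(
  commands=[
    [[0,0,0.015],0],
    [[0,0,0.015],0],
    [[0,0,0.015],0],
    [[0,0,0.015],0],
    [[0,0,0.015],0],
  ],
)

```text
time_s: 11.1
eef_pos: [508.1, 27.6, 90.6]
ee_rot: [0.699, -0.104, 0.699, 0.104]
force: [1.3, -1.2, 3.2]
grip_width: 0.001
```

Request:
step_arm(
  commands=[
    [[0,0,0.015],0],
    [[0,0,0.015],0],
    [[0,0,0.015],0],
    [[0,0,0.015],0],
    [[0,0,0.015],0],
  ],
)

```text
time_s: 11.6
eef_pos: [508.1, 27.6, 93.6]
ee_rot: [0.699, -0.104, 0.699, 0.104]
force: [2.3, -1.7, 4.1]
grip_width: -0.0
```

Request:
step_arm(
  commands=[
    [[0,0,0.012],0],
    [[0,0,0.012],0],
    [[0,0,0.012],0],
    [[0,0,0.012],0],
    [[0,0,0.012],0],
  ],
)

```text
time_s: 12.1
eef_pos: [508.0, 27.7, 95.9]
ee_rot: [0.699, -0.104, 0.699, 0.104]
force: [2.5, -0.9, 3.6]
grip_width: -0.001
```

Request:
step_arm(
  commands=[
    [[0,0,0.01],0],
    [[0,0,0.01],0],
    [[0,0,0.01],0],
    [[0,0,0.01],0],
    [[0,0,0.01],0],
  ],
)

```text
time_s: 12.6
eef_pos: [507.2, 27.8, 97.3]
ee_rot: [0.699, -0.104, 0.7, 0.105]
force: [-0.5, -0.4, 0.5]
grip_width: 0.004
```

Request:
step_arm(
  commands=[
    [[0,0,0.01],0],
    [[0,0,0.01],0],
    [[0,0,0.01],0],
    [[0,0,0.01],0],
    [[0,0,0.01],0],
  ],
)

```text
time_s: 13.1
eef_pos: [508.0, 27.6, 99.9]
ee_rot: [0.699, -0.104, 0.699, 0.104]
force: [0.6, 0.5, 0.1]
grip_width: 0.002
```

```bash
python3 st.py
python3 - <<'E'
from h import *
c=snap('side','side7')
cv2.imwrite('pics/side7c.png',cv2.resize(c['image'][100:290,130:370],(750,594)))
E
```

```text
13.1 [508.   27.6  99.9] [0.58 0.46 0.08] yaxis [-0.292  0.956  0.   ] yaw_y 107.0 zaxis [ 0.96  0.29 -0.  ] grip 0.0017908160020083347 11.0 [-0.18  0.44  1.72  0.    0.98 -2.04]
```

View pics/side7c.png

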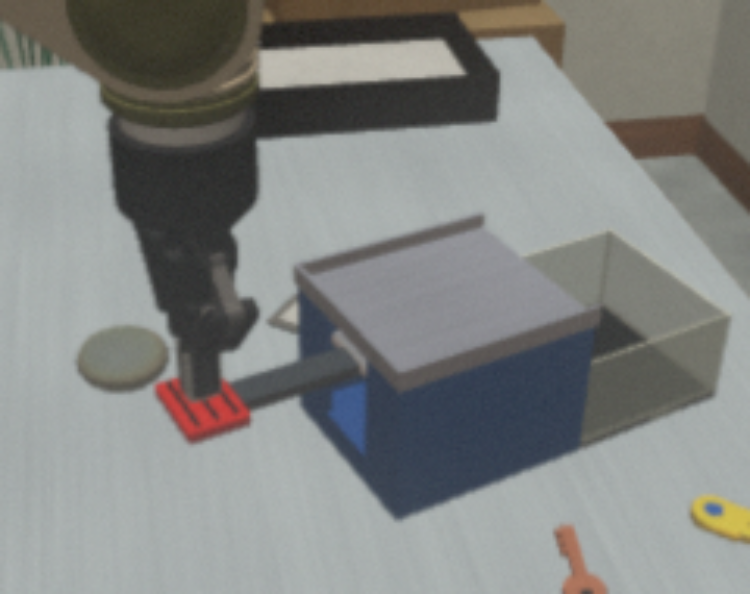

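The lid is shut and empty, and the contact force faded to zero at z≈97 mm, which is the lever-up height. Moving clear upward and back.

Request:
step_arm(
  commands=[
    [[0,0,0.3],0],
    [[0,0,0.7],0],
    [[0,0,0.9],0],
    [[-0.5,0,0.9],0],
    [[-0.9,0,0.5],0],
  ],
)

```text
time_s: 13.65
eef_pos: [452.8, 27.4, 235.2]
ee_rot: [0.701, -0.105, 0.698, 0.104]
force: [-0.0, 0.5, 1.0]
grip_width: 0.006
```

Request:
step_arm(
  commands=[
    [[-0.8,0.2,0.3],0],
    [[-0.8,0.4,0],0],
    [[-0.4,0.4,0],0],
    [[0,0,0],0],
    [[0,0,0],0],
  ],
)

```text
time_s: 14.15
eef_pos: [372.3, 67.6, 244.7]
ee_rot: [0.7, -0.105, 0.699, 0.104]
force: [-0.1, -0.8, 0.1]
grip_width: 0.004
```

```bash
python3 st.py
python3 - <<'E'
from h import *
c=snap('side','side8'); cv2.imwrite('pics/side8c.png',cv2.resize(c['image'][100:330,130:400],(700,596)))
c=snap('top','top8'); cv2.imwrite('pics/top8c.png',cv2.resize(c['image'][90:290,150:350],(600,600)))
a=pickle.load(open('pics/top0.pkl','rb'))['image']
d=cv2.absdiff(a,c['image']).max(2)
for n,(x,y) in dict(key=(307,170),sleeve=(180,208),stone=(203,274),pad=(268,254)).items(): print(n,d[y-20:y+20,x-20:x+20].mean().round(1),d[y-20:y+20,x-20:x+20].max())
E
```

```text
14.15 [372.3  67.6 244.7] [-0.06 -0.81  0.1 ] yaxis [-0.293  0.956 -0.001] yaw_y 107.0 zaxis [0.96 0.29 0.  ] grip 0.004408564485976185 11.0 [-0.13 -0.02  1.88 -0.    1.28 -2.  ]
key 3.9 13
sleeve 3.9 13
stone 3.9 14
pad 4.5 36
```

View pics/side8c.png

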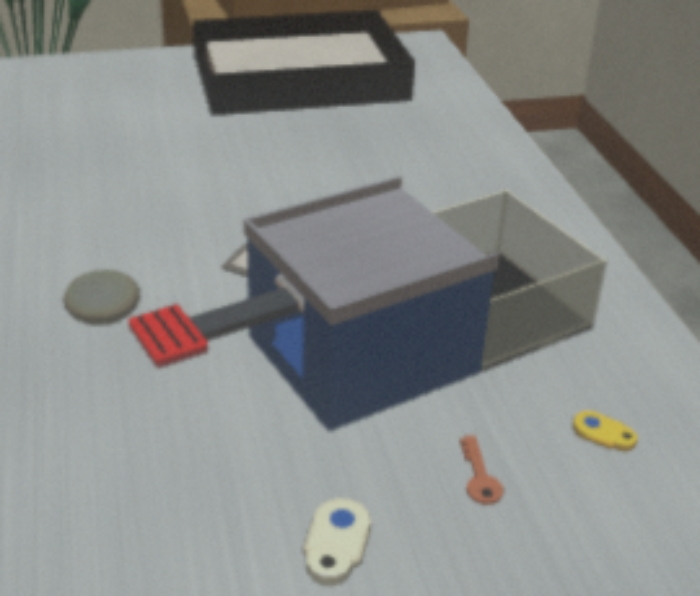

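View pics/top8c.png

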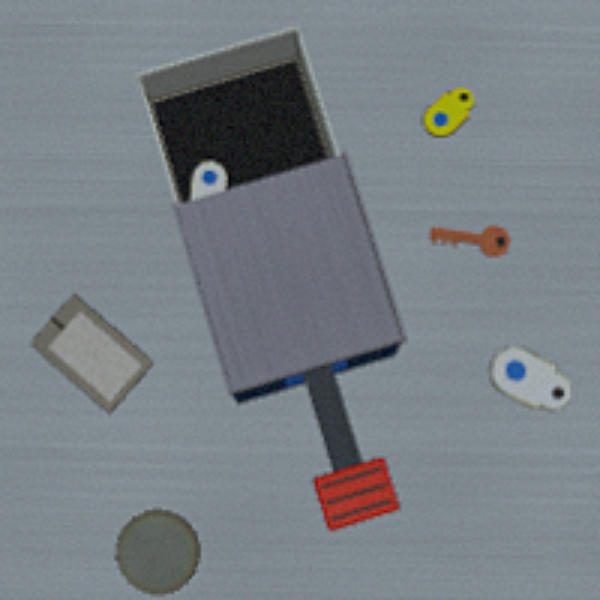

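The lid is shut, the fob is in the tray at crop (208,180), and the bystanders are unchanged. The pad region differs slightly, so I'll check that the lever is fully up.

Run:
```python
from h import *
for n in('top','side'):
    r=[]
    for t in(n+'0',n+'8'):
        im=pickle.load(open(f'pics/{t}.pkl','rb'))['image'].astype(int)
        m=(im[...,2]-im[...,1]>60)&(im[...,2]-im[...,0]>60)
        m[:200]=0; m[280:]=0; m[:,:170]=0; m[:,290:]=0
        if n=='side': m[:,215:]=0
        ys,xs=np.nonzero(m); r.append((xs.mean().round(2),ys.mean().round(2),m.sum()))
    print(n,r)
a=[pickle.load(open(f'pics/side{i}.pkl','rb'))['image'][170:260,220:325] for i in(0,8)]
d=cv2.absdiff(*a).max(2); print((d>30).sum(), np.argwhere(d>30).mean(0)+[170,220])
```

```text
top [(np.float64(268.24), np.float64(254.05), np.int64(368)), (np.float64(268.24), np.float64(254.08), np.int64(366))]
side [(np.float64(194.36), np.float64(228.62), np.int64(338)), (np.float64(194.32), np.float64(228.65), np.int64(342))]
151 [185.09933775 264.01986755]
```

The pad has returned to within 0.05 px in both views, and the only change on the lid is the missing fob. Handing in.

```bash
python3 -c "
from rig import ticket
print(ticket.finish_job())"
```

```text
the job is handed in; nothing more can be done
None
```

I pressed the red lever down to its hard stop with the closed fingertips. The contact force rose to about 15 N there, with the lid about 66° up. The smaller white fob slid off the lid into the tray. I then let the lever rise over about 6 s with the finger on it until the lid was shut, moved clear and handed in at about 14 s of the 48 s allowed.

**Last checks:**
- **Lid and lever:** the lid is shut and empty, and the lever pad is back within 0.05 px of its starting place in both cameras.
- **Closing:** the contact force stayed at about 2–5 N through the rise and faded to zero at the lever's up height, so the lid did not drop.
- **Fob:** it shows in the tray from above. Its near end is hidden by the hinge edge, so I saw only part of it. The side view could not confirm it, because the hopper blocks that corner.
- **Bystanders:** the key, sleeve and stone show no change from the first picture.

No check failed.

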